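# Refill the cap feeder from the pouring tray

### The job

Pick up the aluminium pouring tray by its handle with the four wooden jar caps in it, and tip all four caps over its open end into the steel hopper of the cap feeder. Then set the empty tray back on the bench, upright and without dropping or throwing it, and let go. Leave the other things on the bench where they are.

Things in the scene. Friction and masses are not known exactly. Their poses are not given: they have to be found in the camera images.
- tray: aluminium pouring tray, 170 long (x) x 136 wide (y), about 240 g plus four 25 g caps; side and rear walls 45 high, floor 4 thick; no wall or lip at the front end (x = +85), over which the caps slide when it is tipped well down (from about 25 to 40 degrees; 60 or more empties it). Origin: centre of its underside, z = 0 on the bench; x to the open end, z up; mm.
- tray_grip (a point): centre of the tray's pale wooden handle, a plate 12 thick, 130 long (along tray y), 36 high, held by a bracket at each end above the tray, at x = -5, y = 0, z = +100 mm in the tray's frame, with the tray's axes. It leans back 20 degrees: its upper edge is nearer the closed rear end (plate's up = -0.342, 0, 0.940). 70 mm free below it; the loaded tray's centre of mass is about under it.
- hopper_mouth (a point): centre of the hopper's mouth, level with its rim 150 above the bench; axes as the feeder's (sizes in mm)
- feeder: bench cap feeder, fixed: pale housing 190 x 190 x 50 high carrying an open square steel hopper whose mouth is 240 x 240 (along the feeder's x and y) with the rim 150 above the bench and walls sloping in to about 170 x 170 at the hopper's floor, 50 above the bench. Origin under its centre on the bench; short outlet chute on its -x side. (sizes in mm)
- cap0_center (a point): wooden jar cap, a disc 48 diameter, 24 high, lying in the tray at the start; this point is its centre (sizes in mm)
- cap1_center (a point): wooden jar cap, a disc 48 diameter, 24 high, lying in the tray at the start; this point is its centre (sizes in mm)
- cap2_center (a point): wooden jar cap, a disc 48 diameter, 24 high, lying in the tray at the start; this point is its centre (sizes in mm)
- cap3_center (a point): wooden jar cap, a disc 48 diameter, 24 high, lying in the tray at the start; this point is its centre (sizes in mm)
- spoon: wooden spoon, 200 long, lying on the bench between tray and feeder; origin at its middle; a bystander (sizes in mm)
- jar_a: amber glass jar with its cap on, 72 diameter, 115 high; origin under its centre; a bystander (sizes in mm)
- jar_b: second amber glass jar, same size; origin under its centre; a bystander (sizes in mm)
- tape_roll: roll of clear packing tape lying flat, 100 diameter, 48 high; origin under its centre; a bystander (sizes in mm)
- mug: white mug, 82 diameter, 95 high; origin under its centre; a bystander (sizes in mm)
- carton: small cardboard carton, 120 x 160 x 70 high; origin under its centre; a bystander (sizes in mm)
Things that resemble listed ones, but are neither listed nor needed, are in the scene too. Leave any pink or red look-alike of the part that bears cap0_center alone.

How it is judged:
By the outcome, as a careful person would: the job done as asked, in the order asked, and still so for the second after the job is handed in, with the robot touching nothing.
It also fails if it takes over 67 s, if anything falls off the work surface, if the arm or the gripper's body presses on something with over 40 N, if the wrist force passes 120 N, or if a joint passes its speed limit or range.

### The arm

A 6-joint arm with a two-finger parallel gripper is mounted at the origin on the work surface. World frame = base frame: x ahead of the robot, y to its left, z up, the work surface at z = 0. Lengths are in m, angles in rad, forces in N, time in s.
With the tool pointing down it reaches from about 0.3 to 0.825 m from the base axis. Payload 5.4 kg.
Tool frame: the origin (TCP) lies between the finger pads; the fingertips stand env.nose_length ahead of it and the grasp point (between the pads) lies 11 mm behind it (env.nose_length is the distance from the TCP to the fingertips, in m); z points along the fingers, y is the line along which they close (so a half turn about z gives the same grasp; the last joint's range is limited). The gripper opens to 92 mm and grips with 3 to 60 N. Pads are 20 mm wide; open, the fingers measure 128 mm over their backs; the gripper's body (75 mm by 189 mm) begins 69 mm behind the grasp point.
Start: joints at [1, 0.158, 1.597, -0, 1.386, -0.21], TCP at [0.203, 0.538, 0.197] pointing down, gripper open.
Joint ranges: [-2.91, 2.91], [-0.94, 2.29], [0.18, 2.7], [-1.29, 4.43], [0.17, 2.64], [-3, 3]. Speed limits (rad/s): [2.57, 2.57, 3.14, 3.14, 3.14, 3.14].

### API

Orientations are given as a unit quaternion [x, y, z, w].
In Python, from rig import env, camera, camera_info, order gives the robot as it stands.
- The arm moves only by the tool jog_arm, never from a script. Its argument "targets" is a list of rows, each a list of 5 numbers: the shift along the tool's x, y, z in units of 50 mm (1.0 is 50 mm), then the turn about the tool's z in units of 6 degrees (1.0 is 6 degrees), then the finger opening in mm, from 0 to 91.9. In form: [[dx, dy, dz, spin, jaw], ...]. A call has 1 to 20 rows; each row is the pose to reach, as a shift and turn from the pose commanded when the call began, along the tool's axes at that moment; what a row does not reach only later rows make up. A row lasts 1/10 s, in which the tool goes at most 50 mm and 8.59 degrees, less where a joint would pass 70% of its speed; a pose out of reach is approached as far as the arm can. A call with a gripper value outside its range is refused whole. The fingers move at their own pace and stop on an object; the grip force is fixed at half the most. Time passes only in rows, so rows that repeat a pose let the fingers close. It gives the time, the measured TCP pose, the force, the opening and the grip force at its end, in the units of the state.
- env.get_obs(): the state, without advancing time (a new reading comes with each control period).
- camera(name): name is "scene" or "top"; returns the picture (480x640x3 uint8, blue, green, red); there is no depth.
- camera_info(name): a dict with "fx", "fy", "cx", "cy" (pixels), "T" (4x4, takes a point from camera to world coordinates). Camera axes: x right, y down, z forward; pixel columns grow to the right and rows downward; lengths in m; the calibration is good to about 2 mm. A picture is of the moment at which its call begins. camera_info takes no time and is no camera call.
- order.sign_off(): hands the job in; it is judged then, once.
The state is a dict: "time_s": time; "q": joint angles; "qd": joint speeds; "tau": joint torques, N m; "ee_pos": TCP position; "ee_rot": TCP orientation; "wrist_force": force on the tool from outside, world axes, zero at the start; "moment": the same for the moment, N m; "opening": finger opening in m; "grip_force": force on a finger pad.
Only numpy, scipy, OpenCV 4.12 (cv2) and the standard library are available. Lean on these libraries where they do the work, as an engineer would, in place of code of your own. Each camera call takes 0.05 s, during which the arm holds its last target. There are 200 camera calls.

## Working session

There is one attempt and no reset: what is moved stays moved. The work goes in short steps, Python scripts to look and compute and a tool call to move; the robot and the scene stay as the last step left them, time stands still between calls to the robot, and variables do not carry over. Pictures are saved under pics/ and viewed, at most 12 in all, crops included, and the job is handed in when it is done.

Besides the shell and the picture viewer there is one more tool, called after "Request:" by a JSON object that holds its "op" and its "data", one argument or row to a line. jog_arm: Moves the arm, as the interface text tells. Its arguments: {"type":"object","properties":{"targets":{"type":"array"}},"required":["targets"]}

```bash
mkdir -p pics
python3 - <<'E'
from rig import env,camera,camera_info
import cv2
for n in("scene","top"):
    cv2.imwrite(f"pics/{n}0.png",camera(n)); i=camera_info(n); print(n,i["fx"],i["fy"],i["cx"],i["cy"]);print(i["T"].round(4) if hasattr(i["T"],'round') else i["T"])
o=env.get_obs();print(o["ee_pos"],o["ee_rot"],env.nose_length,o["time_s"],o["q"])
E
```

```text
scene 616.8214508010337 616.8214508010337 328.5467371532843 238.38663031954906
[[-0.639   0.5025 -0.5824  1.2951]
 [ 0.7692  0.427  -0.4754  0.7541]
 [ 0.0098 -0.7517 -0.6594  1.0073]
 [ 0.      0.      0.      1.    ]]
top 463.73327284395197 463.73327284395197 312.6288985114602 236.90062913000406
[[ 0.013  -0.9936  0.1122  0.4231]
 [-0.9998 -0.0114  0.0144  0.0922]
 [-0.013  -0.1124 -0.9936  1.0531]
 [ 0.      0.      0.      1.    ]]
[0.20269497 0.53746382 0.19610998] [ 1.79417501e-01  9.83772658e-01 -7.83838619e-04 -3.21267785e-04] 0.008 0.1 [ 9.99878759e-01  1.59017363e-01  1.59808596e+00 -2.65732147e-06
  1.38618358e+00 -2.10128324e-01]
```

View pics/scene0.png

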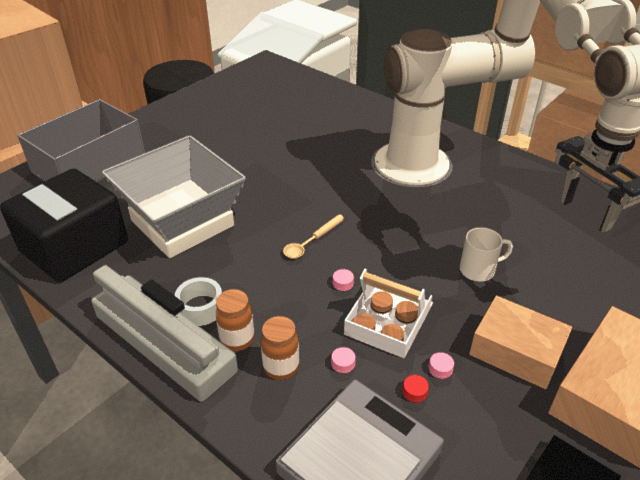

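View pics/top0.png

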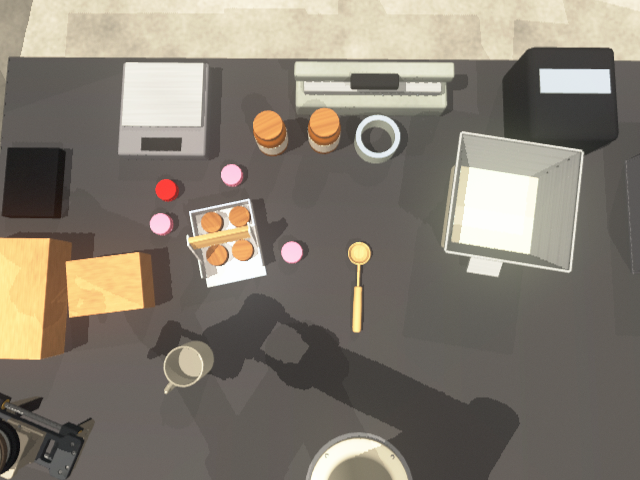

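The top view shows the tray at about (227,243) with its wooden handle from (190,240) to (250,232). The steel hopper on its pale housing is at (515,205); the grey bin at (80,140) in the scene view has no housing, so it is not the feeder. The brown caps inside the tray, top view (211,223), (239,216), (217,256) and (242,250), are the four wanted. The pink and red discs at (232,175), (161,224), (291,252) and (166,190) lie on the bench and are look-alikes. I'll enlarge the tray to confirm this and find its open end.

Run:
```python
import cv2,numpy as np
t=cv2.imread("pics/top0.png")[185:300,170:285]; s=cv2.imread("pics/scene0.png")[262:362,335:445]
cv2.imwrite("pics/crop.png",np.hstack([cv2.resize(t,(400,400),interpolation=cv2.INTER_CUBIC),cv2.resize(s,(400,400),interpolation=cv2.INTER_CUBIC)]))
```

```text
(no output)
```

View pics/crop.png

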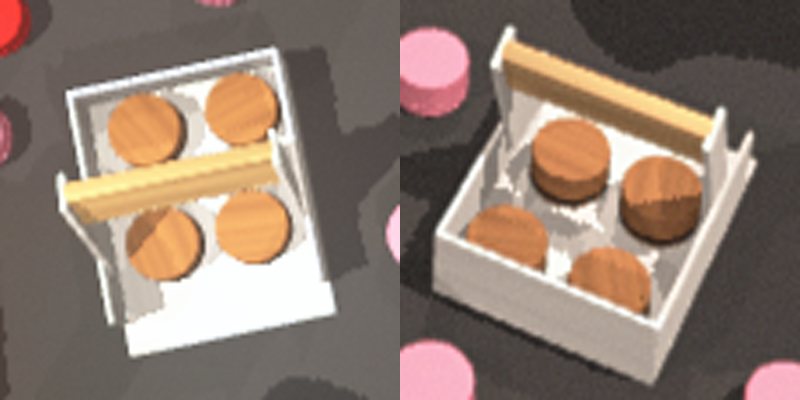

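Top crop: the open end is the bottom edge, corners (130,355) and (335,312), facing the robot. All four brown caps are inside the tray, and the pink and red ones are outside. The jog has no tilt axis, so before touching anything I'll check in free air, straight up, how the tool behaves at the edge of its reach.

Request:
{"op": "jog_arm", "data": {
  "targets": [
    [0,0,-1,0,91],
    [0,0,-2,0,91],
    [0,0,-3,0,91],
    [0,0,-4,0,91],
    [0,0,-5,0,91],
    [0,0,-6,0,91],
    [0,0,-7,0,91],
    [0,0,-8,0,91],
    [0,0,-9,0,91],
    [0,0,-10,0,91],
    [0,0,-11,0,91],
    [0,0,-12,0,91],
    [0,0,-13,0,91],
    [0,0,-14,0,91],
    [0,0,-15,0,91],
    [0,0,-16,0,91]
  ]
}}

```text
time_s: 1.7
ee_pos: [0.171, 0.4536, 0.7298]
ee_rot: [0.179, 0.984, 0.012, 0.002]
wrist_force: [-0.4, 0.4, -0.5]
opening: 0.0912
grip_force: 0.0
```

```bash
cat > h.py <<'E'
import numpy as np,cv2
from rig import env,camera,camera_info
from scipy.spatial.transform import Rotation as R
from scipy.optimize import least_squares
def proj(n,P):
    i=camera_info(n);T=np.array(i["T"]);c=(np.atleast_2d(P)-T[:3,3])@T[:3,:3]
    return np.c_[i["fx"]*c[:,0]/c[:,2]+i["cx"],i["fy"]*c[:,1]/c[:,2]+i["cy"]]
def place(p,L):   # p=(x,y,yaw)
    c,s=np.cos(p[2]),np.sin(p[2]);L=np.array(L,float)
    return np.c_[L[:,0]*c-L[:,1]*s+p[0],L[:,0]*s+L[:,1]*c+p[1],L[:,2]]
def fit(views,L,p0):
    f=lambda p:np.concatenate([(proj(n,place(p,[L[k] for k in ks]))-np.array(px)).ravel() for n,ks,px in views])
    r=least_squares(f,p0);return r.x,np.abs(r.fun).max()
def st():
    o=env.get_obs();r=R.from_quat(o["ee_rot"]).as_matrix()
    print("t",o["time_s"],"p",np.round(o["ee_pos"],4),"q",np.round(o["q"],3),"F",np.round(o["wrist_force"],1),"op",round(o["opening"],4),o["grip_force"]);print(np.round(r,3))
    return o,r
E
python3 - <<'E'
from h import *
st()
k=3.478;c=lambda x,y:(170+x/k,185+y/k)
L=[[.085,.068,.004],[.085,-.068,.004],[-.085,.068,.045],[-.085,-.068,.045]]
# tray x toward robot: yaw~pi ; tray y(+left of x) -> world -y -> image right
print(fit([("top",[0,1,2,3],[c(335,312),c(130,355),c(275,50),c(70,92)])],L,[.45,.27,3.0]))
H=[[.12,.12,.15],[.12,-.12,.15],[-.12,-.12,.15],[-.12,.12,.15]]
print(fit([("top",[0,1,2,3],[(461,133),(582,150),(571,272),(445,253)])],H,[.45,-.3,0]))
E
```

```text
t 1.7 p [0.171  0.4536 0.7298] q [ 0.956  0.381  0.183  0.01   2.554 -0.245] F [-0.4  0.4 -0.5] op 0.0912 0.0
[[-0.936  0.353  0.009]
 [ 0.353  0.935  0.022]
 [-0.001  0.024 -1.   ]]
(array([0.52221944, 0.29521205, 3.35817168]), np.float64(0.7760723827654203))
(array([ 0.60043011, -0.29089962, -0.14094204]), np.float64(1.3256932795520697))
```

Request:
{"op": "jog_arm", "data": {
  "targets": [
    [0,1,0,0,91],
    [0,2,0,0,91],
    [0,3,0,0,91],
    [0,4,0,0,91],
    [0,5,0,0,91],
    [0,6,0,0,91]
  ]
}}

```text
time_s: 2.3
ee_pos: [0.2185, 0.5791, 0.6367]
ee_rot: [0.179, 0.983, 0.025, 0.005]
wrist_force: [-0.5, -0.0, -0.6]
opening: 0.0909
grip_force: 0.0
```

```bash
python3 -c "
from h import *
st()"
```

```text
t 2.3 p [0.2185 0.5791 0.6367] q [ 1.01   0.558  0.183  0.014  2.351 -0.191] F [-0.5 -0.  -0.6] op 0.0909 0.0
[[-0.936  0.353  0.018]
 [ 0.353  0.934  0.047]
 [-0.     0.05  -0.999]]
```

Request:
{"op": "jog_arm", "data": {
  "targets": [
    [0,4,-4,0,91],
    [0,8,-8,0,91],
    [0,8,-8,0,91],
    [0,8,-8,0,91],
    [0,8,-8,0,91],
    [0,8,-8,0,91],
    [0,8,-8,0,91],
    [0,8,-8,0,91],
    [0,8,-8,0,91],
    [0,8,-8,0,91]
  ]
}}

```text
time_s: 3.3
ee_pos: [0.2224, 0.5894, 0.6367]
ee_rot: [0.179, 0.983, 0.039, 0.007]
wrist_force: [0.5, -0.6, 0.1]
opening: 0.0909
grip_force: 0.0
```

```bash
python3 -c "
from h import *
st()"
```

```text
t 3.3 p [0.2224 0.5894 0.6367] q [ 1.01   0.559  0.184  0.022  2.32  -0.185] F [ 0.5 -0.6  0.1] op 0.0909 0.0
[[-0.936  0.352  0.028]
 [ 0.353  0.933  0.075]
 [-0.     0.08  -0.997]]
```

The tool keeps its heading at the reach limit but gains about 1.6° of outward tilt per call, and that tilt carries over between calls. This gives a plan:
- Pre-tilt the tool by about 30° towards the tray's open end (azimuth 192°).
- Grip the leaning handle with that tilt.
- Spin 180° about the tilted tool axis over the hopper, which tips the tray by about 50°.

Next I'll check clearances and work out the sweep.

```bash
cat >> h.py <<'E'
def units(*W):  # world targets -> tool units from present pose
    o=env.get_obs();r=R.from_quat(o["ee_rot"]).as_matrix()
    for w in W: print(np.round(w,3),"->",np.round(r.T@(np.array(w)-o["ee_pos"])/.05,2))
def ray(n,u,v,z):
    i=camera_info(n);T=np.array(i["T"]);d=T[:3,:3]@[(u-i["cx"])/i["fx"],(v-i["cy"])/i["fy"],1];return T[:3,3]+d*(z-T[2,3])/d[2]
E
python3 - <<'E'
from h import *
for n,P in(("rear TCP",(-.6,-.14,.6)),("rear wrist",(-.55,-.12,.95)),("rear bench",(-.6,-.14,0))): print(n,proj("scene",P))
for n,u,v in(("jar1",268,122),("jar2",324,122)): print(n,ray("top",u,v,.115))
for a in(40,10,-20,-50,-80,-110,-140,-167): a=np.radians(a);units((.58*np.cos(a),.58*np.sin(a),.6))
E
```

```text
rear TCP [[ 506.72601997 -114.39137513]]
rear wrist [[ 532.83828499 -269.21620198]]
rear bench [[472.93007621  76.11517383]]
jar1 [0.77052297 0.20252375 0.115     ]
jar2 [0.77147995 0.08510002 0.115     ]
[0.444 0.373 0.6  ] -> [-5.68 -2.54  0.53]
[0.571 0.101 0.6  ] -> [-9.98 -6.72  0.2 ]
[ 0.545 -0.198  0.6  ] -> [-11.6  -12.48  -0.27]
[ 0.373 -0.444  0.6  ] -> [-10.11 -18.28  -0.74]
[ 0.101 -0.571  0.6  ] -> [ -5.92 -22.56  -1.08]
[-0.198 -0.545  0.6  ] -> [ -0.14 -24.18  -1.21]
[-0.444 -0.373  0.6  ] -> [  5.68 -22.7   -1.09]
[-0.565 -0.13   0.6  ] -> [  9.65 -19.03  -0.8 ]
```

Request:
{"op": "jog_arm", "data": {
  "targets": [
    [-5.7,-2.5,0.5,10,91],
    [-5.7,-2.5,0.5,10,91],
    [-5.7,-2.5,0.5,10,91],
    [-5.7,-2.5,0.5,10,91],
    [-5.7,-2.5,0.5,10,91],
    [-5.7,-2.5,0.5,10,91],
    [-5.7,-2.5,0.5,10,91],
    [-10,-6.7,0.2,21,91],
    [-10,-6.7,0.2,21,91],
    [-10,-6.7,0.2,21,91],
    [-10,-6.7,0.2,21,91],
    [-10,-6.7,0.2,21,91],
    [-10,-6.7,0.2,21,91],
    [-11.6,-12.5,-0.3,21,91],
    [-11.6,-12.5,-0.3,21,91],
    [-11.6,-12.5,-0.3,21,91],
    [-11.6,-12.5,-0.3,21,91],
    [-11.6,-12.5,-0.3,21,91],
    [-11.6,-12.5,-0.3,21,91],
    [-11.6,-12.5,-0.3,21,91]
  ]
}}

```text
time_s: 5.3
ee_pos: [0.5442, -0.2051, 0.5989]
ee_rot: [0.958, 0.283, 0.023, -0.033]
wrist_force: [0.5, -0.3, -0.1]
opening: 0.0914
grip_force: 0.0
```

Run:
```python
from h import *
st()
for a in(-50,-80,-110,-140,-161): a=np.radians(a);units((.58*np.cos(a),.58*np.sin(a),.6))
```

```text
t 5.3 p [ 0.5442 -0.2051  0.5989] q [-0.614  0.34   0.582  0.098  2.241  0.443] F [ 0.5 -0.3 -0.1] op 0.0914 0.0
[[ 0.839  0.543  0.025]
 [ 0.54  -0.838  0.076]
 [ 0.062 -0.05  -0.997]]
[ 0.373 -0.444  0.6  ] -> [-5.46  2.15 -0.47]
[ 0.101 -0.571  0.6  ] -> [-11.4    1.31  -0.8 ]
[-0.198 -0.545  0.6  ] -> [-16.13  -2.38  -0.91]
[-0.444 -0.373  0.6  ] -> [-18.4   -7.94  -0.77]
[-0.548 -0.189  0.6  ] -> [-18.16 -12.15  -0.55]
```

Request:
{"op": "jog_arm", "data": {
  "targets": [
    [-5.5,2.2,-0.5,0,91],
    [-5.5,2.2,-0.5,0,91],
    [-5.5,2.2,-0.5,0,91],
    [-5.5,2.2,-0.5,0,91],
    [-5.5,2.2,-0.5,0,91],
    [-5.5,2.2,-0.5,0,91],
    [-11.4,1.3,-0.8,0,91],
    [-11.4,1.3,-0.8,0,91],
    [-11.4,1.3,-0.8,0,91],
    [-11.4,1.3,-0.8,0,91],
    [-11.4,1.3,-0.8,0,91],
    [-11.4,1.3,-0.8,0,91],
    [-16.1,-2.4,-0.9,0,91],
    [-16.1,-2.4,-0.9,0,91],
    [-16.1,-2.4,-0.9,0,91],
    [-16.1,-2.4,-0.9,0,91],
    [-16.1,-2.4,-0.9,0,91],
    [-16.1,-2.4,-0.9,0,91]
  ]
}}

```text
time_s: 7.1
ee_pos: [-0.1955, -0.5425, 0.6002]
ee_rot: [0.957, 0.287, 0.024, -0.032]
wrist_force: [-0.5, -0.7, 0.4]
opening: 0.0911
grip_force: 0.0
```

Request:
{"op": "jog_arm", "data": {
  "targets": [
    [-2.3,-5.5,0.2,0,91],
    [-2.3,-5.5,0.2,0,91],
    [-2.3,-5.5,0.2,0,91],
    [-2.3,-5.5,0.2,0,91],
    [-2.3,-5.5,0.2,0,91],
    [-2.3,-5.5,0.2,0,91],
    [-2.2,-10,0.4,0,91],
    [-2.2,-10,0.4,0,91],
    [-2.2,-10,0.4,0,91],
    [-2.2,-10,0.4,0,91],
    [-2.2,-10,0.4,0,91],
    [-2.2,-10,0.4,0,91]
  ]
}}

```text
time_s: 8.3
ee_pos: [-0.5528, -0.2212, 0.5953]
ee_rot: [0.956, 0.287, 0.026, -0.048]
wrist_force: [0.3, -0.6, 0.0]
opening: 0.091
grip_force: 0.0
```

Run:
```python
from h import *
o,r=st()
a=np.radians(-161);print("out,up in tool:",r.T@[np.cos(a),np.sin(a),0],r.T@[0,0,1])
```

```text
t 8.3 p [-0.5528 -0.2212  0.5953] q [-2.907  0.46   0.431 -0.131  2.293 -2.004] F [ 0.3 -0.6  0. ] op 0.091 0.0
[[ 0.834  0.551  0.022]
 [ 0.546 -0.831  0.106]
 [ 0.077 -0.077 -0.994]]
out,up in tool: [-0.96646804 -0.25071669 -0.05550383] [ 0.07694346 -0.07653008 -0.99409399]
```

Request:
{"op": "jog_arm", "data": {
  "targets": [
    [-3.6,-1.1,-4.2,0,91],
    [-3.6,-1.1,-4.2,0,91],
    [-3.6,-1.1,-4.2,0,91],
    [-3.6,-1.1,-4.2,0,91]
  ]
}}

```text
time_s: 8.7
ee_pos: [-0.5741, -0.2268, 0.6149]
ee_rot: [0.957, 0.287, 0.009, -0.048]
wrist_force: [-0.6, -1.0, 0.7]
opening: 0.0913
grip_force: 0.0
```

Request:
{"op": "jog_arm", "data": {
  "targets": [
    [-3.6,-1.1,-4.2,0,91]
  ]
}}

```text
time_s: 8.8
ee_pos: [-0.5787, -0.2283, 0.6183]
ee_rot: [0.956, 0.288, -0.004, -0.048]
wrist_force: [0.4, -0.6, 0.1]
opening: 0.0909
grip_force: 0.0
```

Request:
{"op": "jog_arm", "data": {
  "targets": [
    [-3.6,-1.1,-4,0,91]
  ]
}}

```text
time_s: 8.9
ee_pos: [-0.5833, -0.23, 0.6228]
ee_rot: [0.956, 0.289, -0.018, -0.048]
wrist_force: [0.2, 0.2, 0.3]
opening: 0.0912
grip_force: 0.0
```

Request:
{"op": "jog_arm", "data": {
  "targets": [
    [-3.6,-1.1,-3,0,91]
  ]
}}

```text
time_s: 9.0
ee_pos: [-0.5921, -0.2326, 0.6237]
ee_rot: [0.956, 0.289, -0.032, -0.048]
wrist_force: [-0.4, 0.1, 0.2]
opening: 0.0911
grip_force: 0.0
```

Request:
{"op": "jog_arm", "data": {
  "targets": [
    [-3.6,-1.1,-2,0,91]
  ]
}}

```text
time_s: 9.1
ee_pos: [-0.6067, -0.2366, 0.6185]
ee_rot: [0.955, 0.29, -0.045, -0.048]
wrist_force: [-0.4, 0.0, -0.4]
opening: 0.091
grip_force: 0.0
```

Run:
```python
from h import *
o,r=st()
a=np.radians(-161);print("out,up in tool:",r.T@[np.cos(a),np.sin(a),0],r.T@[0,0,1])
```

```text
t 9.1 p [-0.6067 -0.2366  0.6185] q [-2.907  0.592  0.183 -0.118  2.267 -2.005] F [-0.4  0.  -0.4] op 0.091 0.0
[[ 0.828  0.549 -0.113]
 [ 0.557 -0.828  0.066]
 [-0.058 -0.117 -0.991]]
out,up in tool: [-0.96461193 -0.24936731  0.08567248] [-0.05770295 -0.11739852 -0.99140706]
```

Request:
{"op": "jog_arm", "data": {
  "targets": [
    [-3.6,-0.2,-2.4,0,91]
  ]
}}

```text
time_s: 9.2
ee_pos: [-0.615, -0.2472, 0.615]
ee_rot: [0.954, 0.289, -0.056, -0.047]
wrist_force: [0.1, -0.5, 0.5]
opening: 0.0909
grip_force: 0.0
```

Request:
{"op": "jog_arm", "data": {
  "targets": [
    [-3.6,-0.2,-2.3,0,91]
  ]
}}

```text
time_s: 9.3
ee_pos: [-0.6213, -0.2588, 0.6151]
ee_rot: [0.953, 0.29, -0.07, -0.046]
wrist_force: [-0.2, 0.3, 0.2]
opening: 0.0908
grip_force: 0.0
```

Request:
{"op": "jog_arm", "data": {
  "targets": [
    [-3.6,-0.2,-2.2,0,91]
  ]
}}

```text
time_s: 9.4
ee_pos: [-0.6278, -0.2696, 0.6157]
ee_rot: [0.952, 0.291, -0.085, -0.045]
wrist_force: [0.5, -0.1, -0.1]
opening: 0.0909
grip_force: 0.0
```

Request:
{"op": "jog_arm", "data": {
  "targets": [
    [-3.6,-0.2,-2,0,91]
  ]
}}

```text
time_s: 9.5
ee_pos: [-0.6351, -0.2802, 0.6161]
ee_rot: [0.95, 0.292, -0.099, -0.044]
wrist_force: [0.7, 0.1, 0.3]
opening: 0.0908
grip_force: 0.0
```

Request:
{"op": "jog_arm", "data": {
  "targets": [
    [-3.6,-0.2,-1.8,0,91]
  ]
}}

```text
time_s: 9.6
ee_pos: [-0.6431, -0.2908, 0.616]
ee_rot: [0.949, 0.292, -0.114, -0.043]
wrist_force: [-0.2, 0.2, 0.2]
opening: 0.0909
grip_force: 0.0
```

Request:
{"op": "jog_arm", "data": {
  "targets": [
    [-3.6,-0.2,-1.7,0,91]
  ]
}}

```text
time_s: 9.7
ee_pos: [-0.6511, -0.3012, 0.6161]
ee_rot: [0.947, 0.292, -0.128, -0.041]
wrist_force: [-0.3, 0.3, -0.5]
opening: 0.0913
grip_force: 0.0
```

Request:
{"op": "jog_arm", "data": {
  "targets": [
    [-3.6,-0.2,-1.6,0,91]
  ]
}}

```text
time_s: 9.8
ee_pos: [-0.6589, -0.3113, 0.6168]
ee_rot: [0.945, 0.292, -0.143, -0.04]
wrist_force: [-0.3, 0.5, -0.1]
opening: 0.0912
grip_force: 0.0
```

Request:
{"op": "jog_arm", "data": {
  "targets": [
    [-3.6,-0.2,-1.5,0,91]
  ]
}}

```text
time_s: 9.9
ee_pos: [-0.6667, -0.3213, 0.6181]
ee_rot: [0.942, 0.293, -0.158, -0.038]
wrist_force: [0.8, 0.4, 0.0]
opening: 0.0911
grip_force: 0.0
```

Run:
```python
from h import *
o,r=st()
```

```text
t 9.9 p [-0.6667 -0.3213  0.6181] q [-2.817  0.617  0.184 -0.091  2.023 -1.902] F [0.8 0.4 0. ] op 0.0911 0.0
[[ 0.779  0.539 -0.32 ]
 [ 0.563 -0.826 -0.021]
 [-0.276 -0.164 -0.947]]
```

Request:
{"op": "jog_arm", "data": {
  "targets": [
    [-3.6,0,-1.4,0,91]
  ]
}}

```text
time_s: 10.0
ee_pos: [-0.6734, -0.333, 0.6196]
ee_rot: [0.94, 0.292, -0.173, -0.036]
wrist_force: [0.1, 0.3, -0.2]
opening: 0.0913
grip_force: 0.0
```

Request:
{"op": "jog_arm", "data": {
  "targets": [
    [-3.6,0,-1.3,0,91]
  ]
}}

```text
time_s: 10.1
ee_pos: [-0.6798, -0.3449, 0.6216]
ee_rot: [0.937, 0.293, -0.188, -0.034]
wrist_force: [-0.5, 0.6, -1.0]
opening: 0.0914
grip_force: 0.0
```

Request:
{"op": "jog_arm", "data": {
  "targets": [
    [-3.6,0,-1.2,0,91]
  ]
}}

```text
time_s: 10.2
ee_pos: [-0.6863, -0.3564, 0.6241]
ee_rot: [0.934, 0.293, -0.204, -0.032]
wrist_force: [-0.6, -0.2, -1.0]
opening: 0.0905
grip_force: 0.0
```

Request:
{"op": "jog_arm", "data": {
  "targets": [
    [-3.6,0,-1.1,0,91]
  ]
}}

```text
time_s: 10.3
ee_pos: [-0.6927, -0.3676, 0.6269]
ee_rot: [0.93, 0.293, -0.219, -0.029]
wrist_force: [-0.5, 0.1, -0.6]
opening: 0.091
grip_force: 0.0
```

Request:
{"op": "jog_arm", "data": {
  "targets": [
    [-3.6,0,-1,0,91]
  ]
}}

```text
time_s: 10.4
ee_pos: [-0.6991, -0.3786, 0.6301]
ee_rot: [0.927, 0.293, -0.234, -0.027]
wrist_force: [-0.1, -0.2, -0.5]
opening: 0.091
grip_force: 0.0
```

Request:
{"op": "jog_arm", "data": {
  "targets": [
    [-3.6,0,-1,0,91]
  ]
}}

```text
time_s: 10.5
ee_pos: [-0.7047, -0.389, 0.6343]
ee_rot: [0.923, 0.293, -0.25, -0.024]
wrist_force: [0.6, 0.4, 0.4]
opening: 0.0911
grip_force: 0.0
```

Request:
{"op": "jog_arm", "data": {
  "targets": [
    [-3.6,0,-0.9,0,91]
  ]
}}

```text
time_s: 10.6
ee_pos: [-0.7101, -0.3992, 0.6393]
ee_rot: [0.919, 0.292, -0.265, -0.021]
wrist_force: [0.4, -0.1, -0.9]
opening: 0.091
grip_force: 0.0
```

Run:
```python
from h import *
o,r=st()
z=r[:,2];print(np.degrees(np.arccos(-z[2])),np.degrees(np.arctan2(z[1],z[0])))
for a in(-125,-100,-75,-45): a=np.radians(a);units((.55*np.cos(a),.55*np.sin(a),.55))
```

```text
t 10.6 p [-0.7101 -0.3992  0.6393] q [-2.74   0.631  0.184 -0.09   1.794 -1.83 ] F [ 0.4 -0.1 -0.9] op 0.091 0.0
[[ 0.688  0.526 -0.499]
 [ 0.548 -0.828 -0.117]
 [-0.475 -0.194 -0.858]]
30.854673763455246 -166.85694534876816
[-0.315 -0.451  0.55 ] -> [ 5.72  5.35 -2.29]
[-0.096 -0.542  0.55 ] -> [ 7.75  9.17 -4.27]
[ 0.142 -0.531  0.55 ] -> [11.14 11.5  -6.67]
[ 0.389 -0.389  0.55 ] -> [16.09 11.74 -9.47]
```

Request:
{"op": "jog_arm", "data": {
  "targets": [
    [-3.6,-0.5,-0.8,0,91]
  ]
}}

```text
time_s: 10.7
ee_pos: [-0.7181, -0.4043, 0.6453]
ee_rot: [0.914, 0.293, -0.281, -0.018]
wrist_force: [0.2, -0.2, 0.7]
opening: 0.0913
grip_force: 0.0
```

Request:
{"op": "jog_arm", "data": {
  "targets": [
    [-3.6,-0.5,-0.7,0,91]
  ]
}}

```text
time_s: 10.8
ee_pos: [-0.7267, -0.408, 0.6517]
ee_rot: [0.909, 0.292, -0.296, -0.015]
wrist_force: [0.0, -0.5, 0.6]
opening: 0.091
grip_force: 0.0
```

Run:
```python
from h import *
o,r=st()
z=r[:,2];print(np.degrees(np.arccos(-z[2])),np.degrees(np.arctan2(z[1],z[0])))
for a in(-125,-100,-75,-45,-15,15,29): a=np.radians(a);units((.55*np.cos(a),.55*np.sin(a),.5))
```

```text
t 10.8 p [-0.7267 -0.408   0.6517] q [-2.742  0.63   0.184 -0.08   1.729 -1.83 ] F [ 0.  -0.5  0.6] op 0.091 0.0
[[ 0.654  0.522 -0.548]
 [ 0.54  -0.829 -0.146]
 [-0.53  -0.201 -0.824]]
34.53968627395326 -165.10874244844666
[-0.315 -0.451  0.5  ] -> [ 6.52  5.61 -1.88]
[-0.096 -0.542  0.5  ] -> [ 8.42  9.41 -4.03]
[ 0.142 -0.531  0.5  ] -> [11.64 11.72 -6.66]
[ 0.389 -0.389  0.5  ] -> [16.4  11.94 -9.78]
[ 0.531 -0.142  0.5  ] -> [ 20.92   9.34 -12.06]
[0.531 0.142 0.5  ] -> [ 24.     4.62 -12.89]
[0.481 0.267 0.5  ] -> [ 24.68   2.03 -12.7 ]
```

Request:
{"op": "jog_arm", "data": {
  "targets": [
    [6.5,5.6,-1.9,0,91],
    [6.5,5.6,-1.9,0,91],
    [6.5,5.6,-1.9,0,91],
    [6.5,5.6,-1.9,0,91],
    [6.5,5.6,-1.9,0,91],
    [6.5,5.6,-1.9,0,91],
    [6.5,5.6,-1.9,0,91],
    [6.5,5.6,-1.9,0,91],
    [6.5,5.6,-1.9,0,91],
    [8.4,9.4,-4,0,91],
    [8.4,9.4,-4,0,91],
    [8.4,9.4,-4,0,91],
    [8.4,9.4,-4,0,91],
    [8.4,9.4,-4,0,91],
    [11.6,11.7,-6.7,0,91],
    [11.6,11.7,-6.7,0,91],
    [11.6,11.7,-6.7,0,91],
    [11.6,11.7,-6.7,0,91],
    [11.6,11.7,-6.7,0,91]
  ]
}}

```text
time_s: 12.7
ee_pos: [0.1446, -0.5302, 0.5042]
ee_rot: [0.91, 0.292, -0.295, -0.014]
wrist_force: [0.4, -1.1, 0.4]
opening: 0.0912
grip_force: 0.0
```

Request:
{"op": "jog_arm", "data": {
  "targets": [
    [4.8,0.2,-3.1,0,91],
    [4.8,0.2,-3.1,0,91],
    [4.8,0.2,-3.1,0,91],
    [4.8,0.2,-3.1,0,91],
    [4.8,0.2,-3.1,0,91],
    [4.8,0.2,-3.1,0,91],
    [9.3,-2.4,-5.4,0,91],
    [9.3,-2.4,-5.4,0,91],
    [9.3,-2.4,-5.4,0,91],
    [9.3,-2.4,-5.4,0,91],
    [9.3,-2.4,-5.4,0,91],
    [9.3,-2.4,-5.4,0,91]
  ]
}}

```text
time_s: 13.9
ee_pos: [0.5328, -0.138, 0.5051]
ee_rot: [0.909, 0.293, -0.295, -0.015]
wrist_force: [0.7, 0.8, 0.0]
opening: 0.0907
grip_force: 0.0
```

Run:
```python
from h import *
o,r=st()
z=r[:,2];print(np.degrees(np.arccos(-z[2])),np.degrees(np.arctan2(z[1],z[0])))
# spin to put tool y along +world az of tray -x
t=3.358; tx=np.array([np.cos(t),np.sin(t),0]); ty=np.array([-np.sin(t),np.cos(t),0])
# tool x should be along +-tray y
v=r.T@ty; print("ty in tool",v.round(3),"spin for +x/-x:",np.degrees(np.arctan2(v[1],v[0]))/6,np.degrees(np.arctan2(-v[1],-v[0]))/6)
```

```text
t 13.9 p [ 0.5328 -0.138   0.5051] q [-0.289  0.61   0.534 -0.49   2.464  0.345] F [0.7 0.8 0. ] op 0.0907 0.0
[[ 0.654  0.525 -0.545]
 [ 0.542 -0.828 -0.146]
 [-0.527 -0.2   -0.826]]
34.31321823045189 -165.00418706031232
ty in tool [-0.389  0.921  0.026] spin for +x/-x: 18.815859669533165 -11.184140330466834
```

Run:
```python
from h import *
p=[.5222,.2952,3.3582]
H=place(p,[[-.005,.065,.1],[-.005,-.065,.1],[-.005,0,.1]])
k=3.478
print("handle ends in crop:",((proj("top",H)-[170,185])*k).round(0)); print("scene crop",((proj("scene",H)-[335,262])*[400/110,4]).round(0))
o,r=st();z=r[:,2];g=H[2];print("grip",g)
units(g+.011*z,g-.12*z)
```

```text
handle ends in crop: [[284. 161.]
 [ 70. 205.]
 [177. 183.]]
scene crop [[102.  60.]
 [315. 145.]
 [207. 102.]]
t 13.9 p [ 0.5328 -0.138   0.5051] q [-0.289  0.61   0.534 -0.49   2.464  0.345] F [0.7 0.8 0. ] op 0.0907 0.0
[[ 0.654  0.525 -0.545]
 [ 0.542 -0.828 -0.146]
 [-0.527 -0.2   -0.826]]
grip [0.52708316 0.29627459 0.1       ]
[0.521 0.295 0.091] -> [ 8.9  -5.63  5.71]
[0.592 0.314 0.199] -> [ 8.9  -5.63  3.09]
```

Request:
{"op": "jog_arm", "data": {
  "targets": [
    [8.9,-5.6,0.5,-11.2,91],
    [8.9,-5.6,0.5,-11.2,91],
    [8.9,-5.6,0.5,-11.2,91],
    [8.9,-5.6,0.5,-11.2,91],
    [8.9,-5.6,0.5,-11.2,91],
    [8.9,-5.6,0.5,-11.2,91],
    [8.9,-5.6,0.5,-11.2,91],
    [8.9,-5.6,0.5,-11.2,91],
    [8.9,-5.6,0.5,-11.2,91],
    [8.9,-5.6,0.5,-11.2,91],
    [8.9,-5.6,0.5,-11.2,91],
    [8.9,-5.6,1.5,-11.2,91],
    [8.9,-5.6,2.5,-11.2,91],
    [8.9,-5.6,3.1,-11.2,70],
    [8.9,-5.6,3.1,-11.2,60],
    [8.9,-5.6,3.1,-11.2,60]
  ]
}}

```text
time_s: 15.5
ee_pos: [0.5925, 0.3094, 0.1995]
ee_rot: [0.596, 0.746, -0.237, -0.176]
wrist_force: [-0.1, -0.0, 0.6]
opening: 0.069
grip_force: 0.0
```

Run:
```python
from h import *
o,r=st();z=r[:,2];g=np.array([.5271,.2963,.1])
units(g+.011*z,g-.04*z)
a,b=camera("scene")[200:400,260:520],camera("top")[140:300,130:340]
cv2.imwrite("pics/pre.png",np.hstack([cv2.resize(a,None,fx=1.53,fy=2),cv2.resize(b,(400,400))]))
```

```text
t 15.5 p [0.5925 0.3094 0.1995] q [0.291 1.013 0.509 0.024 2.219 0.077] F [-0.1 -0.   0.6] op 0.069 0.0
[[-0.227  0.807 -0.546]
 [ 0.974  0.176 -0.144]
 [-0.02  -0.564 -0.825]]
[0.521 0.295 0.091] -> [0.08 0.02 2.61]
[0.549 0.302 0.133] -> [0.08 0.02 1.59]
```

View pics/pre.png

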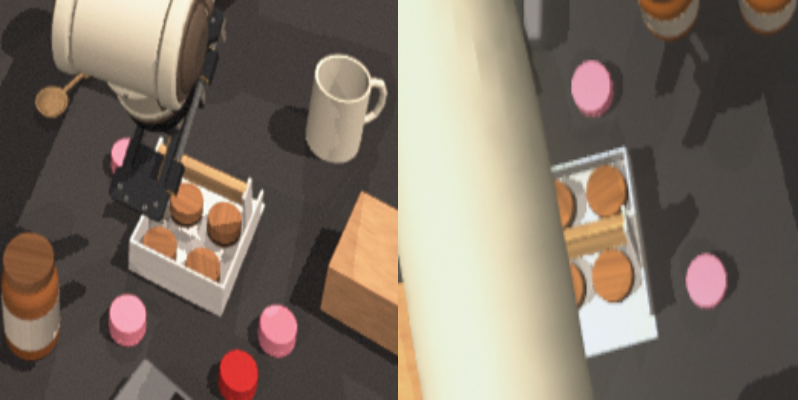

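The view shows the open fingers just behind and above the handle, at about (165,165) in the scene crop, lined up across it and clear of the jars. Next I descend, grip and lift a little.

Request:
{"op": "jog_arm", "data": {
  "targets": [
    [0.1,0,0.9,0,60],
    [0.1,0,1.8,0,60],
    [0.1,0,2.6,0,60],
    [0.1,0,2.6,0,50],
    [0.1,0,2.6,0,30],
    [0.1,0,2.6,0,10],
    [0.1,0,2.6,0,0],
    [0.1,0,2.6,0,0],
    [0.1,0,2.6,0,0],
    [0.1,0,2.6,0,0],
    [0.1,0,2.6,0,0]
  ]
}}

```text
time_s: 16.7
ee_pos: [0.5211, 0.2953, 0.0924]
ee_rot: [0.597, 0.746, -0.236, -0.176]
wrist_force: [1.6, 0.3, 5.5]
opening: 0.0132
grip_force: 28.8
```

Run:
```python
from h import *
o,r=st();p=o["ee_pos"]
units(p+[0,0,.03],p+[0,0,.1],p+[0,0,.25])
```

```text
t 16.7 p [0.5211 0.2953 0.0924] q [0.3   0.842 0.994 0.026 1.904 0.079] F [1.6 0.3 5.5] op 0.0132 28.833412248641253
[[-0.226  0.808 -0.545]
 [ 0.974  0.176 -0.143]
 [-0.019 -0.563 -0.826]]
[0.521 0.295 0.122] -> [-0.01 -0.34 -0.5 ]
[0.521 0.295 0.192] -> [-0.04 -1.13 -1.65]
[0.521 0.295 0.342] -> [-0.1  -2.81 -4.13]
```

Gripped at 13 mm opening with 29 N. I'll lift slowly.

Request:
{"op": "jog_arm", "data": {
  "targets": [
    [0,-0.08,-0.12,0,0],
    [0,-0.17,-0.25,0,0],
    [0,-0.25,-0.37,0,0],
    [0,-0.34,-0.5,0,0],
    [0,-0.5,-0.75,0,0],
    [0,-0.7,-1,0,0],
    [0,-0.9,-1.3,0,0],
    [0,-1.1,-1.65,0,0],
    [0,-1.1,-1.65,0,0]
  ]
}}

```text
time_s: 17.6
ee_pos: [0.5228, 0.2979, 0.1948]
ee_rot: [0.597, 0.747, -0.234, -0.174]
wrist_force: [1.0, 0.9, -3.0]
opening: 0.0118
grip_force: 29.6
```

Run:
```python
from h import *
o,r=st()
cv2.imwrite("pics/lift.png",cv2.resize(camera("scene")[160:400,260:520],(780,600)[:2]))
```

```text
t 17.6 p [0.5228 0.2979 0.1948] q [0.302 0.761 0.913 0.029 2.06  0.086] F [ 1.   0.9 -3. ] op 0.0118 29.58452865947038
[[-0.226  0.811 -0.54 ]
 [ 0.974  0.177 -0.142]
 [-0.019 -0.558 -0.829]]
```

View pics/lift.png

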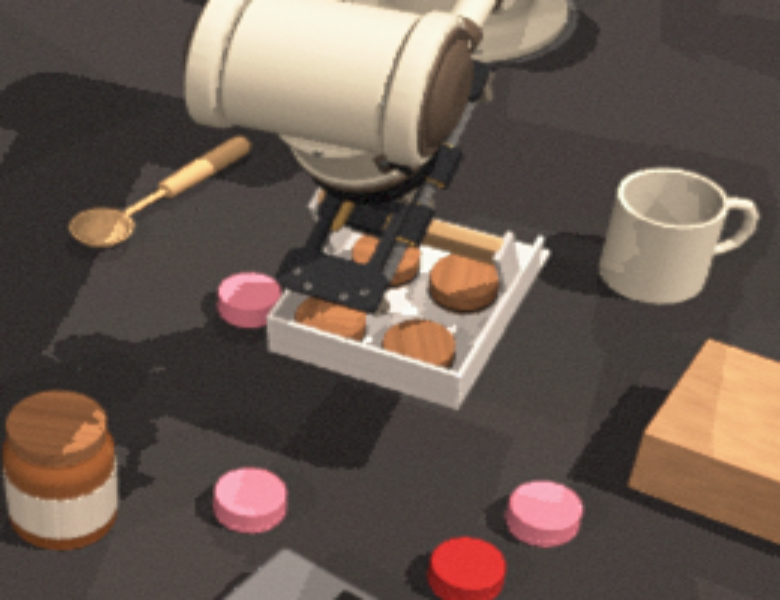

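The tray hangs level sideways with its nose slightly up, and all four caps are in it. The bystanders have not moved. Now I raise it and carry it to the hopper.

Run:
```python
from h import *
units((.53,.29,.33),(.6,0,.33),(.565,-.32,.318))
```

```text
[0.53 0.29 0.33] -> [-0.24 -1.44 -2.34]
[0.6  0.   0.33] -> [-6.2  -1.33 -2.27]
[ 0.565 -0.32   0.318] -> [-12.27  -2.9   -0.78]
```

Request:
{"op": "jog_arm", "data": {
  "targets": [
    [0,-0.2,-0.4,0,0],
    [-0.1,-0.6,-1,0,0],
    [-0.2,-1,-1.7,0,0],
    [-0.3,-1.3,-2.2,0,0],
    [-0.5,-1.5,-2.3,0,0],
    [-1,-1.55,-2.25,0,0],
    [-1.6,-1.6,-2.2,0,0],
    [-2.4,-1.7,-2.1,0,0],
    [-3.2,-1.8,-2,0,0],
    [-4,-1.9,-1.9,0,0],
    [-4.8,-2,-1.8,0,0],
    [-5.6,-2.1,-1.7,0,0],
    [-6.4,-2.2,-1.6,0,0],
    [-7.2,-2.3,-1.5,0,0],
    [-8,-2.4,-1.4,0,0],
    [-8.8,-2.5,-1.25,0,0],
    [-9.6,-2.6,-1.15,0,0],
    [-10.4,-2.7,-1.05,0,0],
    [-11.1,-2.8,-0.95,0,0],
    [-11.7,-2.85,-0.85,0,0]
  ]
}}

```text
time_s: 19.65
ee_pos: [0.5603, -0.2935, 0.315]
ee_rot: [0.596, 0.746, -0.237, -0.178]
wrist_force: [0.5, -0.2, -3.8]
opening: 0.0118
grip_force: 29.5
```

Request:
{"op": "jog_arm", "data": {
  "targets": [
    [-0.3,0,0.05,0,0],
    [-0.5,0,0.05,0,0],
    [-0.6,-0.05,0.05,0,0],
    [-0.6,-0.05,0.05,0,0]
  ]
}}

```text
time_s: 20.05
ee_pos: [0.5643, -0.3219, 0.3159]
ee_rot: [0.596, 0.746, -0.237, -0.178]
wrist_force: [0.5, 0.4, -2.7]
opening: 0.0117
grip_force: 29.4
```

Run:
```python
from h import *
o,r=st()
units((.565,-.32,.318))
a,b=camera("scene")[60:330,20:290],camera("top")[60:330,370:640]
cv2.imwrite("pics/over.png",np.hstack([cv2.resize(a,(400,400)),cv2.resize(b,(400,400))]))
```

```text
t 20.05 p [ 0.5643 -0.3219  0.3159] q [-0.5    0.771  0.667 -0.47   2.116 -0.885] F [ 0.5  0.4 -2.7] op 0.0117 29.448869212064892
[[-0.226  0.805 -0.548]
 [ 0.974  0.176 -0.142]
 [-0.018 -0.566 -0.824]]
[ 0.565 -0.32   0.318] -> [ 0.03 -0.01 -0.05]
```

View pics/over.png

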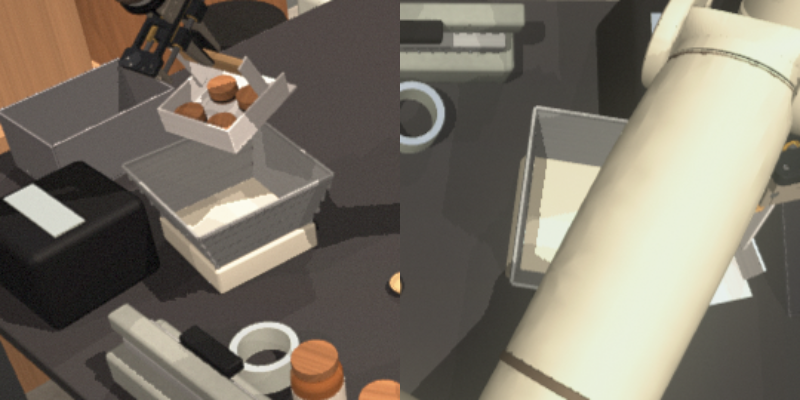

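The tray is above and robot-side of the hopper, tray at about (225,105) in the scene crop, with all four caps in it. Now I spin 180° about the tilted axis to pour.

Request:
{"op": "jog_arm", "data": {
  "targets": [
    [0,0,0,0.7,0],
    [0,0,0,2,0],
    [0,0,0,3.4,0],
    [0,0,0,4.8,0],
    [0,0,0,6.2,0],
    [0,0,0,7.6,0],
    [0,0,0,9,0],
    [0,0,0,10.4,0],
    [0,0,0,11.8,0],
    [0,0,0,13.2,0],
    [0,0,0,14.6,0],
    [0,0,0,16,0],
    [0,0,0,17.4,0],
    [0,0,0,18.8,0],
    [0,0,0,20.2,0],
    [0,0,0,21.6,0],
    [0,0,0,23,0],
    [0,0,0,24.4,0],
    [0,0,0,25.8,0],
    [0,0,0,27.2,0]
  ]
}}

```text
time_s: 22.15
ee_pos: [0.5653, -0.3205, 0.3176]
ee_rot: [0.824, -0.483, -0.208, 0.209]
wrist_force: [0.1, -0.3, -2.7]
opening: 0.0115
grip_force: 29.8
```

Request:
{"op": "jog_arm", "data": {
  "targets": [
    [0,0,0,1.4,0],
    [0,0,0,2.8,0],
    [0,0,0,2.8,0],
    [0,0,0,2.8,0],
    [0,0,0,2.8,0],
    [0,0,0,2.8,0]
  ]
}}

```text
time_s: 22.75
ee_pos: [0.5651, -0.3213, 0.3173]
ee_rot: [0.747, -0.596, -0.177, 0.237]
wrist_force: [0.2, -0.2, -1.7]
opening: 0.0115
grip_force: 29.9
```

Run:
```python
from h import *
o,r=st()
a,b=camera("scene")[60:330,20:290],camera("top")[60:330,370:640]
cv2.imwrite("pics/pour.png",np.hstack([cv2.resize(a,(400,400)),cv2.resize(b,(400,400))]))
```

```text
t 22.75 p [ 0.5651 -0.3213  0.3173] q [-0.499  0.771  0.664 -0.47   2.116  2.256] F [ 0.2 -0.2 -1.7] op 0.0115 29.87438142299652
[[ 0.228 -0.806 -0.546]
 [-0.974 -0.178 -0.144]
 [ 0.019  0.564 -0.825]]
```

View pics/pour.png

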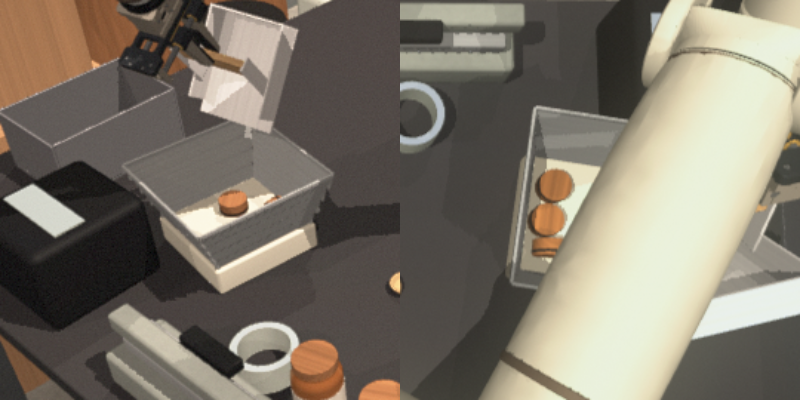

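The tray looks empty. At least three caps are in the hopper, at (555,185), (548,220) and (547,247) in the top crop; the arm hides the rest. I'll spin back and carry the tray to its place, then count.

Request:
{"op": "jog_arm", "data": {
  "targets": [
    [0,0,0,-1.4,0],
    [0,0,0,-2.8,0],
    [0,0,0,-4.2,0],
    [0,0,0,-5.6,0],
    [0,0,0,-7,0],
    [0,0,0,-8.4,0],
    [0,0,0,-9.8,0],
    [0,0,0,-11.2,0],
    [0,0,0,-12.6,0],
    [0,0,0,-14,0],
    [0,0,0,-15.4,0],
    [0,0,0,-16.8,0],
    [0,0,0,-18.2,0],
    [0,0,0,-19.6,0],
    [0,0,0,-21,0],
    [0,0,0,-22.4,0],
    [0,0,0,-23.8,0],
    [0,0,0,-25.2,0],
    [0,0,0,-26.6,0],
    [0,0,0,-28,0]
  ]
}}

```text
time_s: 24.85
ee_pos: [0.565, -0.3215, 0.3172]
ee_rot: [0.669, 0.682, -0.254, -0.152]
wrist_force: [-0.3, 0.1, -2.4]
opening: 0.0115
grip_force: 29.9
```

Request:
{"op": "jog_arm", "data": {
  "targets": [
    [0,0,0,-1.4,0],
    [0,0,0,-2,0],
    [0,0,0,-2,0]
  ]
}}

```text
time_s: 25.15
ee_pos: [0.5651, -0.3215, 0.3172]
ee_rot: [0.596, 0.746, -0.237, -0.177]
wrist_force: [-0.3, -1.0, -2.1]
opening: 0.0116
grip_force: 29.9
```

Request:
{"op": "jog_arm", "data": {
  "targets": [
    [0.6,0,-0.1,0,0],
    [1.4,0.1,-0.2,0,0],
    [2.2,0.3,-0.3,0,0],
    [3,0.4,-0.4,0,0],
    [3.8,0.5,-0.5,0,0],
    [4.6,0.6,-0.6,0,0],
    [5.4,0.7,-0.7,0,0],
    [6.2,0.8,-0.8,0,0],
    [7,0.9,-0.9,0,0],
    [7.8,1,-1,0,0],
    [8.6,1.1,-1.1,0,0],
    [9.4,1.2,-1.2,0,0],
    [10.2,1.3,-1.3,0,0],
    [11,1.3,-1.4,0,0],
    [11.7,1.4,-1.5,0,0],
    [12.1,1.4,-1.5,0,0],
    [12.1,1.4,-1.5,0,0]
  ]
}}

```text
time_s: 26.85
ee_pos: [0.5248, 0.2932, 0.3273]
ee_rot: [0.595, 0.747, -0.238, -0.176]
wrist_force: [-0.0, -0.1, -2.1]
opening: 0.0117
grip_force: 29.9
```

Run:
```python
from h import *
o,r=st()
units((.5211,.2953,.13),(.5211,.2953,.115),(.5211,.2953,.0924))
a,b=camera("scene")[120:390,60:440],camera("top")[110:290,430:640]
cv2.imwrite("pics/after.png",np.hstack([cv2.resize(a,(420,400)),cv2.resize(b,(380,400))]))
```

```text
t 26.85 p [0.5248 0.2932 0.3273] q [0.297 0.735 0.7   0.027 2.307 0.084] F [-0.  -0.1 -2.1] op 0.0117 29.93755728006363
[[-0.229  0.806 -0.545]
 [ 0.973  0.178 -0.146]
 [-0.02  -0.564 -0.825]]
[0.521 0.295 0.13 ] -> [0.14 2.17 3.29]
[0.521 0.295 0.115] -> [0.15 2.34 3.54]
[0.521 0.295 0.092] -> [0.15 2.6  3.91]
```

View pics/after.png

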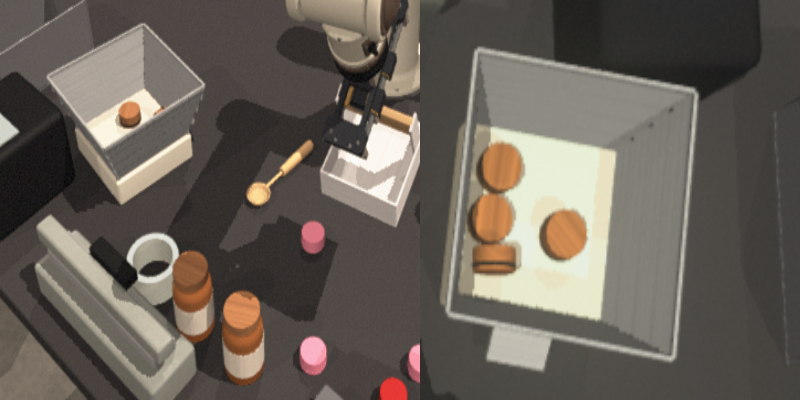

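All four caps are in the hopper, at (502,167), (493,217), (494,257) and (565,233) in the top crop, and the tray is empty. Next I set the tray down where it stood.

Request:
{"op": "jog_arm", "data": {
  "targets": [
    [0,0.5,0.7,0,0],
    [0.1,1,1.5,0,0],
    [0.1,1.5,2.3,0,0],
    [0.1,1.9,2.9,0,0],
    [0.15,2.17,3.29,0,0],
    [0.15,2.3,3.45,0,0],
    [0.15,2.34,3.54,0,0],
    [0.15,2.39,3.61,0,0],
    [0.15,2.43,3.67,0,0],
    [0.15,2.47,3.73,0,0],
    [0.15,2.51,3.79,0,0],
    [0.15,2.55,3.84,0,0],
    [0.15,2.58,3.88,0,0],
    [0.15,2.6,3.9,0,0],
    [0.15,2.6,3.9,0,0],
    [0.15,2.6,3.9,0,0]
  ]
}}

```text
time_s: 28.55
ee_pos: [0.5193, 0.2928, 0.1057]
ee_rot: [0.595, 0.745, -0.241, -0.179]
wrist_force: [-15.7, -5.4, 40.2]
opening: 0.0118
grip_force: 30.2
```

Run:
```python
from h import *
st()
```

```text
t 28.55 p [0.5193 0.2928 0.1057] q [0.298 0.833 0.985 0.024 1.933 0.075] F [-15.7  -5.4  40.2] op 0.0118 30.190148042456713
[[-0.228  0.8   -0.554]
 [ 0.973  0.176 -0.146]
 [-0.02  -0.573 -0.819]]
```

It pressed at 40 N without the tray rotating, so I'll back off. Then I'll open in small steps while lowering, so the tray turns flat gently.

Request:
{"op": "jog_arm", "data": {
  "targets": [
    [0,-0.08,-0.12,0,0],
    [0,-0.15,-0.22,0,0],
    [0,-0.15,-0.22,0,0]
  ]
}}

```text
time_s: 28.85
ee_pos: [0.5232, 0.2936, 0.1077]
ee_rot: [0.597, 0.747, -0.236, -0.175]
wrist_force: [0.2, 0.3, -2.4]
opening: 0.0117
grip_force: 29.7
```

Request:
{"op": "jog_arm", "data": {
  "targets": [
    [0,0,0,0,11.9],
    [0,0,0,0,12.1],
    [0,0,0,0,12.3],
    [0,0,0,0,12.5],
    [0,0,0,0,12.5]
  ]
}}

```text
time_s: 29.35
ee_pos: [0.5221, 0.2932, 0.1061]
ee_rot: [0.596, 0.746, -0.237, -0.177]
wrist_force: [0.3, 1.0, -2.5]
opening: 0.0125
grip_force: 3.0
```

Run:
```python
from h import *
st()
```

```text
t 29.35 p [0.5221 0.2932 0.1061] q [0.297 0.83  0.985 0.024 1.927 0.076] F [ 0.3  1.  -2.5] op 0.0125 2.960095694870688
[[-0.226  0.806 -0.547]
 [ 0.974  0.176 -0.144]
 [-0.02  -0.565 -0.825]]
```

Request:
{"op": "jog_arm", "data": {
  "targets": [
    [0,0.02,0.03,0,12.6],
    [0,0.04,0.06,0,12.7],
    [0,0.06,0.09,0,12.8],
    [0,0.08,0.12,0,13],
    [0,0.1,0.15,0,13.2],
    [0,0.12,0.18,0,13.5],
    [0,0.14,0.2,0,13.8],
    [0,0.15,0.22,0,14],
    [0,0.15,0.22,0,14]
  ]
}}

```text
time_s: 30.25
ee_pos: [0.5187, 0.2926, 0.1001]
ee_rot: [0.595, 0.745, -0.242, -0.18]
wrist_force: [-14.0, -4.0, 25.7]
opening: 0.0142
grip_force: 13.3
```

Run:
```python
from h import *
st()
cv2.imwrite("pics/set.png",cv2.resize(camera("scene")[240:380,320:460],(400,400)))
```

```text
t 30.25 p [0.5187 0.2926 0.1001] q [0.298 0.838 0.99  0.024 1.925 0.075] F [-14.   -4.   25.7] op 0.0142 13.327781483530998
[[-0.228  0.8   -0.555]
 [ 0.974  0.175 -0.147]
 [-0.02  -0.574 -0.819]]
```

View pics/set.png

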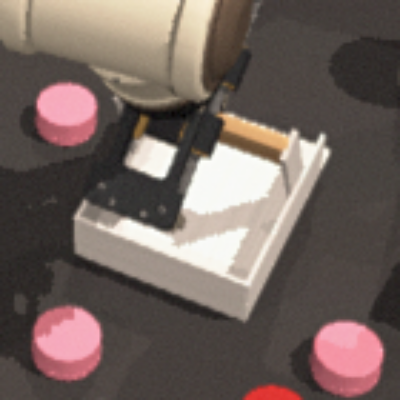

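The rear edge is down and the tray is partly turned, with the pads still holding it. I'll ease the pressure and keep opening in small steps.

Request:
{"op": "jog_arm", "data": {
  "targets": [
    [0,-0.03,-0.05,0,14],
    [0,-0.03,-0.05,0,14.5],
    [0,-0.03,-0.05,0,15],
    [0,-0.03,-0.05,0,15.5],
    [0,-0.02,-0.03,0,16],
    [0,0,0,0,16.5],
    [0,0,0,0,17],
    [0,0,0,0,18],
    [0,0,0,0,19],
    [0,0,0,0,20]
  ]
}}

```text
time_s: 31.3
ee_pos: [0.5199, 0.2928, 0.0979]
ee_rot: [0.595, 0.746, -0.24, -0.178]
wrist_force: [-9.0, -2.2, 16.2]
opening: 0.0201
grip_force: 8.8
```

Run:
```python
from h import *
st()
```

```text
t 31.3 p [0.5199 0.2928 0.0979] q [0.297 0.839 0.99  0.024 1.919 0.075] F [-9.  -2.2 16.2] op 0.0201 8.845510985702276
[[-0.227  0.802 -0.552]
 [ 0.974  0.176 -0.145]
 [-0.02  -0.57  -0.821]]
```

Request:
{"op": "jog_arm", "data": {
  "targets": [
    [0,-0.03,-0.05,0,20],
    [0,-0.06,-0.09,0,20],
    [0,-0.06,-0.09,0,20]
  ]
}}

```text
time_s: 31.6
ee_pos: [0.5226, 0.2933, 0.0991]
ee_rot: [0.596, 0.746, -0.237, -0.176]
wrist_force: [-0.7, -0.9, -0.8]
opening: 0.02
grip_force: 0.5
```

Run:
```python
from h import *
st()
a,b=camera("scene")[240:380,320:460],camera("top")[170:310,160:300]
cv2.imwrite("pics/set2.png",np.hstack([cv2.resize(a,(400,400)),cv2.resize(b,(400,400))]))
```

```text
t 31.6 p [0.5226 0.2933 0.0991] q [0.297 0.837 0.988 0.024 1.915 0.076] F [-0.7 -0.9 -0.8] op 0.02 0.4765464027877897
[[-0.226  0.807 -0.545]
 [ 0.974  0.176 -0.143]
 [-0.02  -0.564 -0.826]]
```

View pics/set2.png

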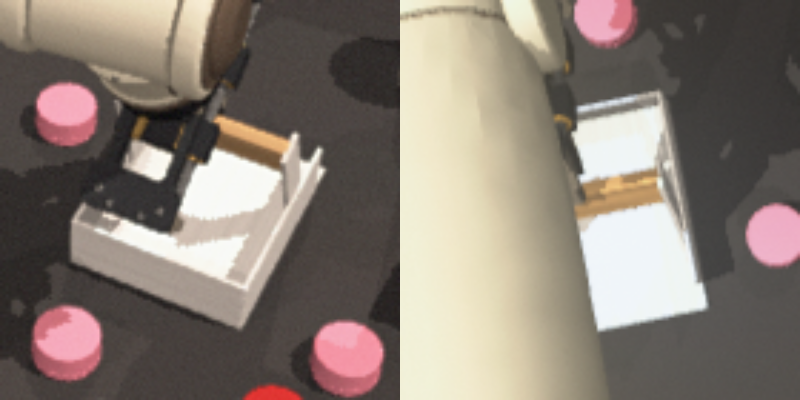

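The forces are now near zero and the tray looks almost flat. I'll open fully in steps, then back out along the tool axis.

Request:
{"op": "jog_arm", "data": {
  "targets": [
    [0,0,0,0,21],
    [0,0,0,0,22],
    [0,0,0,0,23],
    [0,0,0,0,24],
    [0,0,0,0,26],
    [0,0,0,0,28],
    [0,0,0,0,31],
    [0,0,0,0,35],
    [0,0,0,0,42],
    [0,0,0,0,52],
    [0,0,0,0,60],
    [0,0,0,0,60]
  ]
}}

```text
time_s: 32.9
ee_pos: [0.5223, 0.2931, 0.0987]
ee_rot: [0.596, 0.746, -0.237, -0.176]
wrist_force: [-0.5, 0.4, 0.2]
opening: 0.06
grip_force: 0.0
```

Run:
```python
from h import *
st()
```

```text
t 32.9 p [0.5223 0.2931 0.0987] q [0.297 0.838 0.988 0.024 1.916 0.076] F [-0.5  0.4  0.2] op 0.06 0.0
[[-0.226  0.807 -0.546]
 [ 0.974  0.176 -0.144]
 [-0.02  -0.564 -0.825]]
```

Request:
{"op": "jog_arm", "data": {
  "targets": [
    [0,0,-0.4,0,60],
    [0,0,-0.9,0,60],
    [0,0,-1.6,0,60],
    [0,0,-2.5,0,60],
    [0,0,-3.5,0,60],
    [0,-0.5,-4.5,0,60],
    [0,-1.5,-5,0,60],
    [0,-1.5,-5,0,60]
  ]
}}

```text
time_s: 33.7
ee_pos: [0.5833, 0.3091, 0.3438]
ee_rot: [0.597, 0.747, -0.233, -0.175]
wrist_force: [-0.1, 0.6, 0.6]
opening: 0.0599
grip_force: 0.0
```

Run:
```python
from h import *
st()
a,b=camera("scene"),camera("top")
cv2.imwrite("pics/end.png",np.vstack([np.hstack([cv2.resize(a,(400,300)),cv2.resize(b,(400,300))]),np.hstack([cv2.resize(a[240:380,320:460],(400,300)),cv2.resize(b[180:300,160:320],(400,300))])]))
```

```text
t 33.7 p [0.5833 0.3091 0.3438] q [0.293 1.039 0.183 0.038 2.509 0.095] F [-0.1  0.6  0.6] op 0.0599 0.0
[[-0.225  0.812 -0.539]
 [ 0.974  0.178 -0.139]
 [-0.017 -0.557 -0.831]]
```

View pics/end.png

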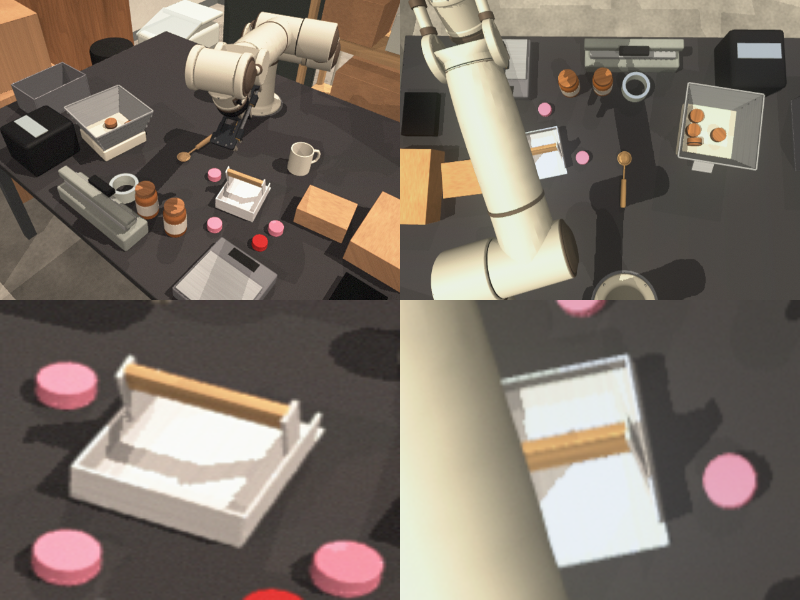

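The tray stands flat, upright and empty on the bench, at (240,195) in the scene view. The four caps are in the hopper at about (695,115), (694,130), (694,142) and (718,134) in the top view. The bystanders look unmoved and the gripper is clear.

```bash
python3 -c "
from rig import order
print(order.sign_off())"
```

```text
the job is handed in; nothing more can be done
None
```

The job is handed in: all four wooden caps are in the hopper, the empty tray is upright back on the bench and released, and in the last pictures the other things look unmoved; the one rough spot was setting the tray down, when it pressed on the bench and the wrist force reached about 43 N before I eased off.

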